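# Put the reagents away into their spill trays

### The arm

A 6-joint arm with a two-finger parallel gripper is mounted at the origin on the work surface. World frame = base frame: x ahead of the robot, y to its left, z up, the work surface at z = 0. Lengths are in m, angles in rad, forces in N, time in s.
With the tool pointing down it reaches from about 0.25 to 0.775 m from the base axis. Payload 4 kg.
Tool frame: the origin (TCP) lies at the centre of the arm's flange, where the gripper is bolted on; the fingertips stand ahead of it and the grasp point (between the pads) lies 180 mm ahead of it (robot.tcp_to_tips is the z of the fingertips in the tool frame, in m); z points along the fingers, y is the direction in which the jaws open and shut (so a half turn about z gives the same grasp; the last joint's range is limited). The gripper opens to 94 mm and grips with 3 to 60 N. Pads are 16 mm wide; open, the fingers measure 119 mm over their backs; the gripper's body (75 mm by 177 mm) begins 78 mm behind the grasp point.
Start: joints at [1.234, 0.087, 1.371, -0, 1.684, -0.103], TCP at [0.127, 0.535, 0.405] pointing down, gripper open.
Joint ranges: [-3.1, 3.1], [-0.76, 2.03], [0.27, 2.55], [-1.08, 4.22], [0.17, 2.65], [-2.57, 2.57]. Speed limits (rad/s): [2.79, 2.79, 3.14, 3.14, 3.14, 3.14].

### API

Orientations are given as [roll, pitch, yaw] about the fixed x, y, z axes, in that order (R = Rz(yaw) Ry(pitch) Rx(roll)).
In Python, from bench import robot gives the robot as it stands.
- The arm moves only by the tool move_arm, never from a script. Its argument "increments" is a list that holds one entry, the list of rows, each a list of 7 numbers: the opening, from 0 (shut) to 1 (fully open), then the shift along the tool's x, y, z as a fraction of full scale, then the turn, a rotation vector about the tool's x, y, z as a fraction of full scale. In form: [[[jaw, dx, dy, dz, rx, ry, rz], ...]]. A call has 1 to 8 rows; each row is the pose to reach, as a shift and turn from the pose commanded when the call began, along the tool's axes at that moment; what a row does not reach only later rows make up. Full scale, the value 1, is 0.1 m for a shift and pi/2 rad for a turn. A row lasts 1/12 s, in which the tool goes at most 41.7 mm and 7.16 degrees, less where a joint would pass 70% of its speed; a pose out of reach is approached as far as the arm can. A call with a number of a shift or a turn outside -1 to 1 is refused whole. A call with a gripper value outside its range is refused whole. The fingers move at their own pace and stop on an object; the grip force is fixed at half the most. Time passes only in rows, so rows that repeat a pose let the fingers close. It gives the time, the measured TCP pose, the force and the opening at its end, in the units of the state.
- robot.get_obs(): the state, without advancing time (a new reading comes with each control period).
- robot.snapshot(name): name is "side" or "top" or "wrist"; returns (picture, depth): 384x512x3 uint8, red, green, blue; 384x512 float32, m along the optical axis (not along the pixel's ray), 0 where there is no reading.
- robot.camera_params(name): a dict with "mtx" (3x3 intrinsics, pixels), "R" (3x3) and "t" (3): a world point X has camera coordinates R X + t. Camera axes: x right, y down, z forward; pixel columns grow to the right and rows downward; lengths in m; the calibration is good to about 2 mm. The wrist camera is an equidistant fisheye: a pixel r from the principal point sees the ray r / f radians off the axis. A picture is of the moment at which its call begins: read the wrist's pose just before it. camera_params takes no time and is no camera call; for the wrist camera it gives the pose at the moment of the call.
- robot.close_job(): hands the job in, once; it reports no verdict.
The state is a dict: "time": time; "joint_positions": joint angles; "qvel": joint speeds; "joint_torque": joint torques, N m; "tool_pos": TCP position; "ee_rot": TCP orientation; "wrist_force": force on the tool from outside, world axes, zero at the start; "wrist_torque": the same for the moment, N m; "width": finger opening in m.
Only numpy, scipy, OpenCV 4.12 (cv2) and the standard library are available. Lean on these libraries where they do the work, as an engineer would, in place of code of your own. Each camera call takes 0.05 s, during which the arm holds its last target.

### The job

The titration is over: put the five reagent bottles away by hazard class, the two red-capped acids in the red spill tray, the two blue-capped alkalis in the blue tray and the green-teated indicator dropping bottle in the green tray. Lift each bottle clear and set it down gently so that it stands upright on the tray's floor, let go of it, and do not knock any bottle over. Leave the conical flask and the beaker standing where they are.

Things in the scene. Friction and masses are not known exactly. Their poses are not given: they have to be found in the camera images.
- acid_large: large acid bottle, amber glass, standing upright: straight round body 50 mm in diameter from the bottom up to 50 mm, then a shoulder; red screw cap 32 mm in diameter on top; 80 mm tall in all; about 160 g (varies). Paper label with a band in the same colour as the cap. Origin: centre of its underside; z up along the bottle. Round, so yaw does not matter; grip it round the straight body, with 20 to 40 N.
- acid_small: small acid bottle, amber glass, standing upright: straight round body 42 mm in diameter from the bottom up to 45 mm, then a shoulder; red screw cap 27 mm in diameter on top; 71 mm tall in all; about 100 g (varies). Paper label with a band in the same colour as the cap. Origin: centre of its underside; z up along the bottle. Round, so yaw does not matter; grip it round the straight body, with 20 to 40 N.
- alkali_large: large alkali bottle, white plastic, standing upright: straight round body 48 mm in diameter from the bottom up to 54 mm, then a shoulder; blue screw cap 39 mm in diameter on top; 80 mm tall in all; about 120 g (varies). Paper label with a band in the same colour as the cap. Origin: centre of its underside; z up along the bottle. Round, so yaw does not matter; grip it round the straight body, with 20 to 40 N.
- alkali_small: small alkali bottle, white plastic, standing upright: straight round body 40 mm in diameter from the bottom up to 45 mm, then a shoulder; blue screw cap 33 mm in diameter on top; 68 mm tall in all; about 70 g (varies). Paper label with a band in the same colour as the cap. Origin: centre of its underside; z up along the bottle. Round, so yaw does not matter; grip it round the straight body, with 20 to 40 N.
- indicator: indicator dropping bottle, small, amber glass, standing upright: straight round body 34 mm in diameter from the bottom up to 42 mm, then a shoulder; black collar with a green rubber teat, collar 23 mm in diameter on top; 78 mm tall in all; about 45 g (varies). Paper label with a band in the same colour as the teat. Origin: centre of its underside; z up along the bottle. Round, so yaw does not matter; grip it round the straight body, with 20 to 40 N.
- red_tray: red plastic spill tray for acids, fixed to the bench, open above: 170 mm long along its own y, 110 mm wide along its own x, walls 4 mm thick and 15 mm high, flat inner floor 4 mm above its underside, inside 162 x 102 mm; a rim projects 5 mm outwards at the top. Origin: centre of its underside, on the bench; z up.
- blue_tray: blue plastic spill tray for alkalis, fixed to the bench, open above: 170 mm long along its own y, 110 mm wide along its own x, walls 4 mm thick and 15 mm high, flat inner floor 4 mm above its underside, inside 162 x 102 mm; a rim projects 5 mm outwards at the top. Origin: centre of its underside, on the bench; z up.
- green_tray: green plastic spill tray for indicators, fixed to the bench, open above: 170 mm long along its own y, 110 mm wide along its own x, walls 4 mm thick and 15 mm high, flat inner floor 4 mm above its underside, inside 162 x 102 mm; a rim projects 5 mm outwards at the top. Origin: centre of its underside, on the bench; z up.
- flask: conical flask of clear glass standing loose among the bottles, to be left alone: base 64 mm in diameter, narrowing to a neck 25 mm in diameter, 95 mm tall. Origin: centre of its underside.
- beaker: clear glass beaker standing loose among the bottles, to be left alone: 54 mm in diameter, 70 mm tall, open above. Origin: centre of its underside.
Not all that is in view belongs to the job. What is shaped like the indicator but yellow is not meant.

How it is judged:
At the end, for the whole second after the job is handed in: Each bottle stands on the floor of its class's tray (origin within 37 mm across and 67 mm along of the tray's centre, underside under 9 mm above the tray's), leaning under 0.1 rad, still (under 0.02 m/s), released; flask and beaker upright within 30 mm of their start (x of acid_large in the frame of red_tray between -0.037 and 0.037 m and y of acid_large in the frame of red_tray between -0.067 and 0.067 m and z of each of acid_large, acid_small in the frame of red_tray below 0.009 m and angle between each of acid_large, acid_small, alkali_large, alkali_small, indicator, flask, beaker's own z axis and vertical below 0.1 rad and linear speed of each of acid_large, acid_small, alkali_large, alkali_small, indicator below 0.02 m/s and contact force between each of acid_large, acid_small, alkali_large, alkali_small, indicator and the fingers below 0.1 N and x of acid_small in the frame of red_tray between -0.037 and 0.037 m and y of acid_small in the frame of red_tray between -0.067 and 0.067 m and x of alkali_large in the frame of blue_tray between -0.037 and 0.037 m and y of alkali_large in the frame of blue_tray between -0.067 and 0.067 m and z of each of alkali_large, alkali_small in the frame of blue_tray below 0.009 m and x of alkali_small in the frame of blue_tray between -0.037 and 0.037 m and y of alkali_small in the frame of blue_tray between -0.067 and 0.067 m and x of indicator in the frame of green_tray between -0.037 and 0.037 m and y of indicator in the frame of green_tray between -0.067 and 0.067 m and z of indicator in the frame of green_tray below 0.009 m and distance of each of flask, beaker from where it was at the start of the episode below 0.03 m); the robot touches nothing.
It fails at once if a bottle, the flask or the beaker is knocked over (leans more than 0.6 rad) (angle between any of acid_large, acid_small, alkali_large, alkali_small, indicator, flask, beaker's own z axis and vertical above 0.6 rad).
It fails at once if the flask or the beaker is moved more than 30 mm from its place (distance of any of flask, beaker from where it was at the start of the episode above 0.03 m).
It fails at once if a bottle is dropped (moves faster than 0.6 m/s while the fingers do not hold it: a fall of about 18 mm) ((linear speed of acid_large above 0.6 m/s and contact force between acid_large and the fingers below 0.1 N) or (linear speed of acid_small above 0.6 m/s and contact force between acid_small and the fingers below 0.1 N) or (linear speed of alkali_large above 0.6 m/s and contact force between alkali_large and the fingers below 0.1 N) or (linear speed of alkali_small above 0.6 m/s and contact force between alkali_small and the fingers below 0.1 N) or (linear speed of indicator above 0.6 m/s and contact force between indicator and the fingers below 0.1 N)).
It fails at once if a bottle or the hand is rammed into a tray (more than 60 N on it) (contact force between any of red_tray, blue_tray, green_tray and anything else above 60 N).
It also fails if it takes over 120 s, if anything falls off the work surface, if the arm or the gripper's body presses on something with over 40 N, if the wrist force passes 120 N, or if a joint passes its speed limit or range.

## Working session

There is one attempt and no reset: what is moved stays moved. The work goes in short steps, Python scripts to look and compute and a tool call to move; the robot and the scene stay as the last step left them, time stands still between calls to the robot, and variables do not carry over. Pictures are saved under pics/ and viewed, and the job is handed in when it is done.

Besides the shell and the picture viewer there is one more tool, called after "Call:" in YAML: its name, and indented under it one key for each argument. move_arm: Moves the arm, as the interface text tells. Its arguments: {"type":"object","properties":{"increments":{"type":"array","items":{"type":"array","items":{"type":"array","items":{"type":"number","minimum":-1,"maximum":1}}}}},"required":["increments"]}

```bash
mkdir -p pics; python3 - <<'E'
from bench import robot
import cv2,numpy as np
o=robot.get_obs();print({k:np.round(v,3) for k,v in o.items()}, robot.tcp_to_tips)
for n in ["top","side"]:
    p,d=robot.snapshot(n);np.savez(f"{n}0.npz",p=p,d=d)
    cv2.imwrite(f"pics/{n}0.png",p[:,:,::-1]);
    c=robot.camera_params(n);print(n,c)
E
```

```text
{'time': np.float64(0.0), 'joint_positions': array([ 1.234,  0.088,  1.372, -0.   ,  1.684, -0.103]), 'qvel': array([-0.001, -0.   ,  0.001,  0.001, -0.   ,  0.001]), 'joint_torque': array([ 0.0000e+00, -3.4018e+01, -3.0243e+01,  7.2000e-02,  3.3000e-02,
       -0.0000e+00]), 'tool_pos': array([0.127, 0.535, 0.404]), 'ee_rot': array([-3.139, -0.   ,  2.908]), 'wrist_force': array([-0.044, -0.281, -0.304]), 'wrist_torque': array([-0.014,  0.03 ,  0.   ]), 'width': np.float64(0.094)} 0.1992
top {'mtx': array([[417.93079309,   0.        , 250.9105108 ],
       [  0.        , 417.93079309, 196.76268651],
       [  0.        ,   0.        ,   1.        ]]), 'R': array([[-0.02015118, -0.9994521 , -0.02625716],
       [-0.98895388,  0.02378312, -0.14630303],
       [ 0.14684735,  0.02301895, -0.98889129]]), 't': array([0.02748616, 0.44351414, 1.12994898])}
side {'mtx': array([[394.92587986,   0.        , 254.32725374],
       [  0.        , 394.92587986, 197.57721375],
       [  0.        ,   0.        ,   1.        ]]), 'R': array([[ 0.83463968, -0.55023984, -0.02475349],
       [-0.30583178, -0.42559184, -0.85166807],
       [ 0.45808682,  0.71840637, -0.52349667]]), 't': array([-0.37994457,  0.17718377,  0.72875926])}
```

View pics/top0.png

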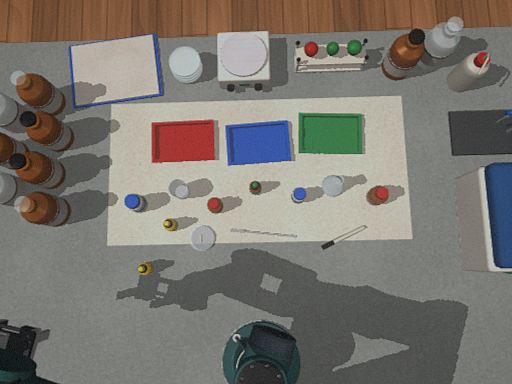

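View pics/side0.png

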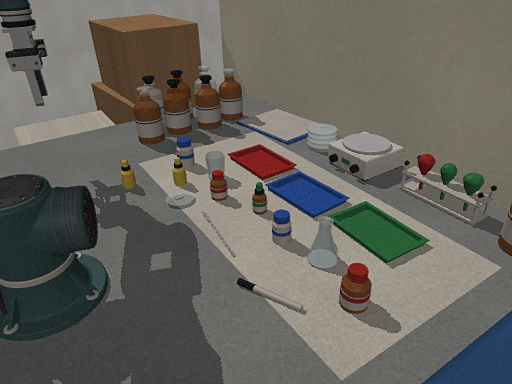

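The top view shows red caps at (215,205) and (377,195), blue caps at (133,202) and (299,195), and the green teat at (256,187). The flask is near (333,185) and the beaker near (180,189). The yellow look-alikes at (170,225) and (145,268) are not meant. Next I'll measure and take an enlarged crop.

```bash
cat > h.py <<'E'
import cv2,numpy as np
from bench import robot
def ray(n,u,v):
    c=robot.camera_params(n);K,R,t=c['mtx'],c['R'],c['t']
    d=R.T@(np.linalg.inv(K)@np.array([u,v,1.]));return -R.T@t,d
def onplane(n,u,v,z):
    o,d=ray(n,u,v);return o+d*(z-o[2])/d[2]
def pts(n,d):
    c=robot.camera_params(n);K,R,t=c['mtx'],c['R'],c['t']
    v,u=np.mgrid[:d.shape[0],:d.shape[1]]
    P=np.stack([(u-K[0,2])/K[0,0]*d,(v-K[1,2])/K[1,1]*d,d],-1)
    return (P-t)@R
E
python3 - <<'E'
from h import *
f=np.load('top0.npz');p,d=f['p'],f['d']
W=pts('top',d);hsv=cv2.cvtColor(p,cv2.COLOR_RGB2HSV)
H,S,V=[hsv[...,i].astype(int) for i in range(3)]
ms={'red':((H<6)|(H>173))&(S>170)&(V>80),'blue':(H>105)&(H<125)&(S>150)&(V>80),'green':(H>50)&(H<80)&(S>110),'yellow':(H>18)&(H<30)&(S>170)}
for k,m in ms.items():
    n,l,st,ce=cv2.connectedComponentsWithStats(m.astype(np.uint8))
    for i in range(1,n):
        if st[i,4]<12 or not(80<ce[i][1]<290 and 100<ce[i][0]<410):continue
        q=W[(l==i)&(d>0)]
        zz=np.percentile(q[:,2],[5,50,95])
        top=q[q[:,2]>zz[2]-.006]
        print(k,st[i],ce[i].round(1),'z',zz.round(3),'topmean',top.mean(0).round(3),'ext',(np.ptp(top,axis=0)).round(3))
        if st[i,4]>800:
            r=cv2.minAreaRect(np.argwhere(l==i)[:,::-1].astype(np.float32))
            print('   rect',r,[onplane('top',*c,.015).round(3) for c in cv2.boxPoints(r)], onplane('top',*r[0],.015).round(3))
# anything higher than 1cm in arena
m=(W[...,2]>.02)&(W[...,2]<.15)&(d>0);m[:165]=0;m[250:]=0;m[:,:105]=0;m[:,415:]=0
n,l,st,ce=cv2.connectedComponentsWithStats(m.astype(np.uint8))
for i in range(1,n):
    if st[i,4]>15:
        q=W[l==i];print('blob',st[i],ce[i].round(1),q.mean(0).round(3),'zmax',q[:,2].max().round(3))
cr=p[165:245,105:405];cv2.imwrite('pics/crop0.png',cv2.resize(cr,(798,213),interpolation=cv2.INTER_CUBIC)[:,:,::-1])
s=np.load('side0.npz')['p'];cv2.imwrite('pics/crop1.png',cv2.resize(s[120:320,110:400],(798,550),interpolation=cv2.INTER_CUBIC)[:,:,::-1])
E
```

```text
red [ 152  120   62   42 2089] [184.3 141.6] z [-0.     0.004  0.016] topmean [0.609 0.21  0.014] ext [0.119 0.179 0.01 ]
   rect ((182.34913635253906, 140.9825439453125), (39.05121994018555, 61.922645568847656), 87.1375961303711) [array([0.671, 0.307, 0.015]), array([0.676, 0.126, 0.015]), array([0.559, 0.121, 0.015]), array([0.555, 0.3  , 0.015])] [0.615 0.213 0.015]
red [380 187   8  11  45] [383.8 192.5] z [0.076 0.08  0.082] topmean [ 0.439 -0.336  0.08 ] ext [0.028 0.019 0.007]
red [208 199   9   9  37] [212.  202.1] z [0.068 0.07  0.074] topmean [0.427 0.122 0.071] ext [0.022 0.019 0.008]
blue [ 226  121   65   44 2268] [259. 143.] z [-0.     0.004  0.016] topmean [ 0.6   -0.009  0.014] ext [0.127 0.183 0.01 ]
   rect ((257.6310729980469, 142.57241821289062), (39.44660186767578, 62.118019104003906), 85.2363510131836) [array([0.658, 0.089, 0.015]), array([ 0.668, -0.091,  0.015]), array([ 0.551, -0.096,  0.015]), array([0.541, 0.081, 0.015])] [ 0.604 -0.004  0.015]
blue [294 188  12  12 103] [299.4 193.3] z [0.063 0.067 0.071] topmean [ 0.446 -0.114  0.068] ext [0.027 0.03  0.0
[... 511 characters left out ...]
green [252 182   5   5  18] [254.3 184.1] z [0.072 0.075 0.079] topmean [0.472 0.007 0.076] ext [0.011 0.011 0.006]
blob [323 174  21  21 285] [332.8 183.9] [ 0.471 -0.207  0.054] zmax 0.098
blob [168 178  21  21 212] [176.9 187.4] [0.473 0.221 0.05 ] zmax 0.073
blob [249 181  12  13 130] [254.5 186.9] [0.468 0.007 0.052] zmax 0.079
blob [367 185  21  20 321] [377.4 194.6] [ 0.438 -0.324  0.06 ] zmax 0.086
blob [291 187  15  16 186] [298.1 194.6] [ 0.443 -0.111  0.058] zmax 0.074
blob [124 193  22  19 321] [134.4 202. ] [0.432 0.334 0.065] zmax 0.085
blob [207 197  16  16 201] [214.2 204.6] [0.422 0.118 0.055] zmax 0.076
blob [163 218  14  13 137] [169.3 223.9] [0.372 0.241 0.051] zmax 0.081
```

View pics/crop0.png

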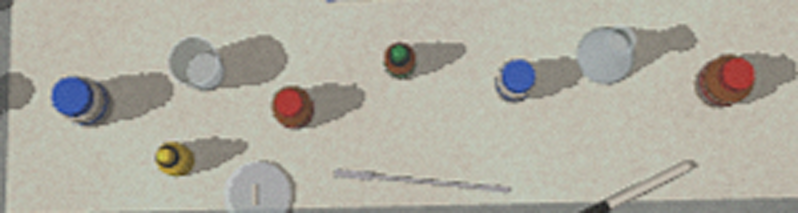

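View pics/crop1.png

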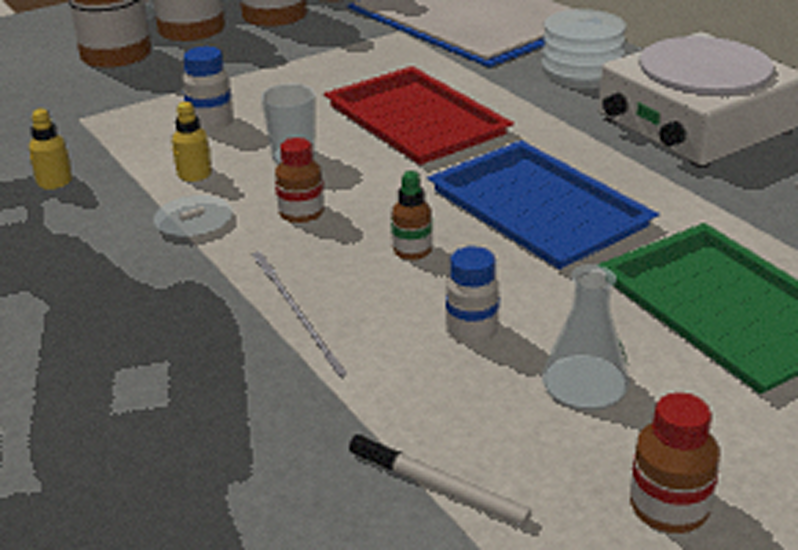

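The crops settle which bottle is which:
- **Cap tops at 80 mm:** acid_large is red at (377,195) and alkali_large is blue at (133,202).
- **Cap tops at about 70 mm:** acid_small is red at (212,202) and alkali_small is blue at (299,195).
- **Green teat:** the indicator is at (256,187). The yellow bottles at (170,225) and (145,268) are decoys.

Now I'll refine the bottle centres with both views.

```bash
python3 - <<'E'
from h import *
f=np.load('top0.npz');p,d=f['p'],f['d'];W=pts('top',d)
s=np.load('side0.npz');ps,ds=s['p'],s['d'];Ws=pts('side',ds)
def circ(q):
    A=np.c_[2*q[:,:2],np.ones(len(q))];b=(q[:,:2]**2).sum(1);x=np.linalg.lstsq(A,b,rcond=None)[0]
    return x[:2].round(4),np.sqrt(x[2]+x[0]**2+x[1]**2).round(4)
for n,x,y,h,hb,r in [('aL',.437,-.33,.08,.05,.025),('aS',.424,.12,.071,.045,.021),('kL',.433,.336,.08,.054,.024),('kS',.444,-.112,.068,.045,.02),('ind',.470,.007,.078,.042,.017)]:
    near=lambda P:(np.hypot(P[...,0]-x,P[...,1]-y)<.04)
    q=W[near(W)&(abs(W[...,2]-h)<.005)&(d>0)]
    print(n,'top cap mean',q.mean(0).round(4),'mid',((q.min(0)+q.max(0))/2).round(4),len(q))
    q=Ws[near(Ws)&(abs(Ws[...,2]-h)<.004)&(ds>0)]
    if len(q): print('   side cap mid',((q.min(0)+q.max(0))/2).round(4),len(q))
    for lab,P,D in(('t',W,d),('s',Ws,ds)):
        q=P[near(P)&(P[...,2]>.012)&(P[...,2]<hb-.005)&(D>0)]
        if len(q)>8: print('   body circ',lab,circ(q),'true r',r,len(q))
E
```

```text
aL top cap mean [ 0.4416 -0.3305  0.0791] mid [ 0.443  -0.329   0.0799] 111
   side cap mid [ 0.4412 -0.3341  0.0789] 228
   body circ t (array([ 0.4417, -0.3311]), np.float64(0.025)) true r 0.025 70
   body circ s (array([ 0.4414, -0.3343]), np.float64(0.0249)) true r 0.025 439
aS top cap mean [0.4248 0.1199 0.0702] mid [0.4256 0.1208 0.0709] 78
   side cap mid [0.4247 0.1152 0.0696] 55
   body circ t (array([0.4246, 0.1204]), np.float64(0.0211)) true r 0.021 27
   body circ s (array([0.4248, 0.1165]), np.float64(0.0202)) true r 0.021 170
kL top cap mean [0.4354 0.3406 0.0796] mid [0.4361 0.3396 0.0801] 158
   side cap mid [0.4356 0.3374 0.079 ] 71
   body circ t (array([0.4355, 0.3406]), np.float64(0.0239)) true r 0.024 75
   body circ s (array([0.4359, 0.3352]), np.float64(0.0218)) true r 0.024 174
kS top cap mean [ 0.4472 -0.1132  0.067 ] mid [ 0.4466 -0.1132  0.0673] 108
   side cap mid [ 0.447  -0.1171  0.0671] 127
   body circ t (array([ 0.4473, -0.1137]), np.float64(0.0202)) true r 0.02 28
   body circ s (array([ 0.4472, -0.1167]), np.float64(0.0196)) true r 0.02 214
ind top cap mean [0.4721 0.0075 0.0754] mid [0.4711 0.0077 0.076 ] 20
   side cap mid [0.4715 0.0034 0.0759] 14
   body circ t (array([0.4714, 0.0071]), np.float64(0.0166)) true r 0.017 16
   body circ s (array([0.4721, 0.0035]), np.float64(0.0164)) true r 0.017 133
```

Call:
move_arm:
  increments:
    - [[1, 0, 0, 0, 0, 0, 0.07], [1, 0, 0, 0, 0, 0, 0.14], [1, 0, 0, 0, 0, 0, 0.21], [1, 0, 0, 0, 0, 0, 0.285], [1, 0, 0, 0, 0, 0, 0.36], [1, 0, 0, 0, 0, 0, 0.4255], [1, 0, 0, 0, 0, 0, 0.4255]]

```text
time: 0.68
tool_pos: [0.1274, 0.535, 0.404]
ee_rot: [-3.141, 0.001, 2.238]
wrist_force: [0.1, 0.8, -0.2]
width: 0.0941
```

Call:
move_arm:
  increments:
    - [[1, 0, 0, 0, 0, 0, 0.07], [1, 0, 0, 0, 0, 0, 0.14], [1, 0, 0, 0, 0, 0, 0.21], [1, 0, 0, 0, 0, 0, 0.285], [1, 0, 0, 0, 0, 0, 0.36], [1, 0, 0, 0, 0, 0, 0.4255], [1, 0, 0, 0, 0, 0, 0.4255]]

```text
time: 1.27
tool_pos: [0.1274, 0.535, 0.4042]
ee_rot: [-3.141, 0.001, 1.572]
wrist_force: [-0.7, -0.3, -0.6]
width: 0.0935
```

Call:
move_arm:
  increments:
    - [[1, -0.17, 0.25, 0, 0, 0, 0], [1, -0.33, 0.5, 0, 0, 0, 0], [1, -0.5, 0.75, 0, 0, 0, 0], [1, -0.66, 1, 0, 0, 0, 0]]

```text
time: 1.6
tool_pos: [0.2281, 0.4682, 0.4044]
ee_rot: [-3.141, 0.0, 1.577]
wrist_force: [-0.2, 0.4, -0.1]
width: 0.094
```

Call:
move_arm:
  increments:
    - [[1, -0.17, 0.25, 0, 0, 0, 0], [1, -0.33, 0.5, 0, 0, 0, 0], [1, -0.5, 0.75, 0, 0, 0, 0], [1, -0.66, 1, 0, 0, 0, 0]]

```text
time: 1.93
tool_pos: [0.3284, 0.402, 0.4046]
ee_rot: [-3.141, 0.0, 1.576]
wrist_force: [-0.2, 0.5, -0.0]
width: 0.0941
```

Call:
move_arm:
  increments:
    - [[1, -0.17, 0.25, 0, 0, 0, 0], [1, -0.33, 0.5, 0, 0, 0, 0], [1, -0.5, 0.75, 0, 0, 0, 0], [1, -0.66, 1, 0, 0, 0, 0], [1, -0.66, 1, 0, 0, 0, 0]]

```text
time: 2.35
tool_pos: [0.4309, 0.3344, 0.4039]
ee_rot: [3.14, 0.002, 1.57]
wrist_force: [-0.3, 0.2, 0.3]
width: 0.0938
```

Call:
move_arm:
  increments:
    - [[1, 0.03, 0.05, 0.2, 0, 0, 0], [1, 0.03, 0.05, 0.4, 0, 0, 0], [1, 0.03, 0.05, 0.6, 0, 0, 0], [1, 0.03, 0.05, 0.8, 0, 0, 0], [1, 0.03, 0.05, 0.96, 0, 0, 0]]

```text
time: 2.77
tool_pos: [0.4317, 0.3403, 0.3068]
ee_rot: [-3.14, 0.001, 1.576]
wrist_force: [0.6, -0.5, 0.3]
width: 0.094
```

Call:
move_arm:
  increments:
    - [[1, 0, 0, 0.2, 0, 0, 0], [1, 0, 0, 0.4, 0, 0, 0], [1, 0, 0, 0.6, 0, 0, 0], [1, 0, 0, 0.8, 0, 0, 0], [1, 0, 0, 0.96, 0, 0, 0], [1, 0, 0, 0.96, 0, 0, 0]]

```text
time: 3.27
tool_pos: [0.4305, 0.3396, 0.2084]
ee_rot: [-3.134, 0.004, 1.575]
wrist_force: [-1.1, -1.0, -0.5]
width: 0.0942
```

Call:
move_arm:
  increments:
    - [[0.3, 0, 0, 0, 0, 0, 0], [0.3, 0, 0, 0, 0, 0, 0], [0.3, 0, 0, 0, 0, 0, 0], [0.3, 0, 0, 0, 0, 0, 0], [0.3, 0, 0, 0, 0, 0, 0], [0.3, 0, 0, 0, 0, 0, 0]]

```text
time: 3.77
tool_pos: [0.4327, 0.3403, 0.2135]
ee_rot: [3.14, -0.001, 1.571]
wrist_force: [0.4, -0.1, 0.5]
width: 0.0577
```

Call:
move_arm:
  increments:
    - [[0, 0, 0, 0, 0, 0, 0], [0, 0, 0, 0, 0, 0, 0], [0, 0, 0, 0, 0, 0, 0], [0, 0, 0, 0, 0, 0, 0], [0, 0, 0, 0, 0, 0, 0], [0, 0, 0, 0, 0, 0, 0]]

```text
time: 4.27
tool_pos: [0.4329, 0.3402, 0.2133]
ee_rot: [3.14, -0.001, 1.571]
wrist_force: [2.2, 0.3, 2.8]
width: 0.047
```

Call:
move_arm:
  increments:
    - [[0, 0, 0, -0.05, 0, 0, 0], [0, 0, 0, -0.15, 0, 0, 0], [0, 0, 0, -0.3, 0, 0, 0], [0, 0, 0, -0.45, 0, 0, 0], [0, 0, 0, -0.6, 0, 0, 0], [0, 0, 0, -0.75, 0, 0, 0], [0, 0, 0, -0.9, 0, 0, 0], [0, 0, 0, -1, 0, 0, 0]]

```text
time: 4.93
tool_pos: [0.4323, 0.3402, 0.3145]
ee_rot: [3.141, -0.001, 1.571]
wrist_force: [0.4, 0.5, -0.5]
width: 0.0477
```

```bash
python3 - <<'E'
from h import *
print(robot.get_obs()['width'],robot.get_obs()['tool_pos'])
p,d=robot.snapshot('side');cv2.imwrite('pics/s1.png',p[:,:,::-1])
E
```

```text
0.04767241195636648 [0.43226126 0.34019534 0.31452276]
```

View pics/s1.png

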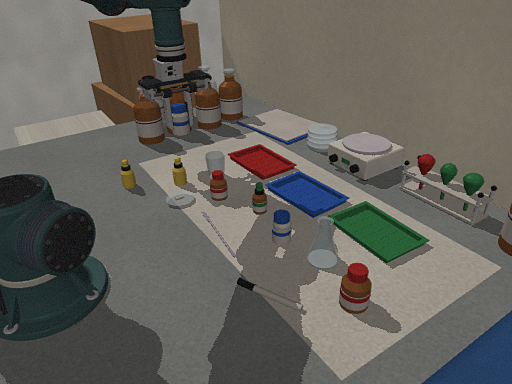

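Alkali_large is held upright at (180,120), and the jaw width of 47.7 mm matches its 48 mm body. Now I'll carry it to the blue tray.

Call:
move_arm:
  increments:
    - [[0, -0.15, 0.08, 0, 0, 0, 0], [0, -0.35, 0.2, 0, 0, 0, 0], [0, -0.6, 0.34, 0, 0, 0, 0], [0, -0.8, 0.45, 0, 0, 0, 0], [0, -1, 0.56, 0, 0, 0, 0]]

```text
time: 5.4
tool_pos: [0.4886, 0.2391, 0.3119]
ee_rot: [-3.14, 0.0, 1.571]
wrist_force: [0.7, 0.3, -0.9]
width: 0.0477
```

Call:
move_arm:
  increments:
    - [[0, -0.25, 0.14, 0, 0, 0, 0], [0, -0.5, 0.28, 0, 0, 0, 0], [0, -0.75, 0.42, 0, 0, 0, 0], [0, -1, 0.56, 0, 0, 0, 0]]

```text
time: 5.73
tool_pos: [0.5447, 0.139, 0.3119]
ee_rot: [-3.14, -0.0, 1.571]
wrist_force: [-0.1, 0.9, -0.4]
width: 0.0477
```

Call:
move_arm:
  increments:
    - [[0, -0.25, 0.14, 0, 0, 0, 0], [0, -0.5, 0.28, 0, 0, 0, 0], [0, -0.7, 0.42, 0, 0, 0, 0], [0, -0.9, 0.51, 0, 0, 0, 0], [0, -1, 0.57, 0, 0, 0, 0], [0, -1, 0.57, 0, 0, 0, 0], [0, -1, 0.57, 0, 0, 0, 0]]

```text
time: 6.32
tool_pos: [0.6014, 0.0403, 0.312]
ee_rot: [-3.14, -0.001, 1.57]
wrist_force: [-0.7, -0.3, -0.7]
width: 0.0476
```

```bash
python3 - <<'E'
from h import *
print(robot.get_obs()['width'],robot.get_obs()['tool_pos'])
p,d=robot.snapshot('side');cv2.imwrite('pics/s2.png',p[:,:,::-1])
E
```

```text
0.04762118609360204 [0.60137063 0.04029444 0.31199823]
```

View pics/s2.png

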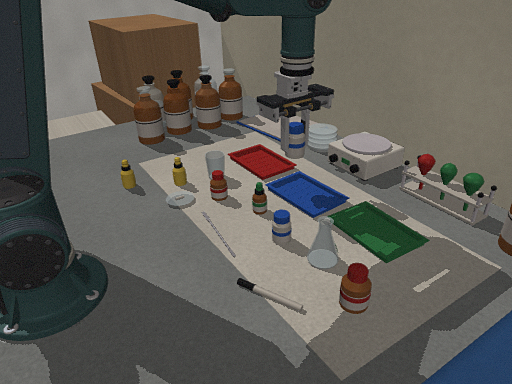

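Call:
move_arm:
  increments:
    - [[0, -0.07, 0, 0.15, 0, 0, 0], [0, -0.07, 0, 0.3, 0, 0, 0], [0, -0.07, 0, 0.45, 0, 0, 0], [0, -0.07, 0, 0.6, 0, 0, 0], [0, -0.07, 0, 0.75, 0, 0, 0], [0, -0.07, 0, 0.85, 0, 0, 0], [0, -0.07, 0, 0.9, 0, 0, 0], [0, -0.07, 0, 0.92, 0, 0, 0]]

```text
time: 7.03
tool_pos: [0.601, 0.0341, 0.2197]
ee_rot: [-3.14, -0.0, 1.572]
wrist_force: [-0.5, 1.0, -0.5]
width: 0.0473
```

Call:
move_arm:
  increments:
    - [[0, 0, 0, 0.01, 0, 0, 0], [0, 0, 0, 0.02, 0, 0, 0], [0, 0, 0, 0.03, 0, 0, 0], [0, 0, 0, 0.035, 0, 0, 0], [0, 0, 0, 0.035, 0, 0, 0], [0, 0, 0, 0.035, 0, 0, 0]]

```text
time: 7.53
tool_pos: [0.6017, 0.0331, 0.2176]
ee_rot: [3.141, -0.0, 1.571]
wrist_force: [-0.1, 0.8, -1.2]
width: 0.0474
```

Call:
move_arm:
  increments:
    - [[0.66, 0, 0, 0, 0, 0, 0], [0.66, 0, 0, 0, 0, 0, 0], [0.66, 0, 0, 0, 0, 0, 0], [0.66, 0, 0, 0, 0, 0, 0], [0.66, 0, 0, 0, 0, 0, 0]]

```text
time: 7.95
tool_pos: [0.6016, 0.0332, 0.2173]
ee_rot: [3.141, -0.0, 1.571]
wrist_force: [0.4, 0.3, 0.0]
width: 0.0618
```

Call:
move_arm:
  increments:
    - [[0.66, 0, 0, -0.15, 0, 0, 0], [0.66, 0, 0, -0.3, 0, 0, 0], [0.66, 0, 0, -0.5, 0, 0, 0], [0.66, 0, 0, -0.75, 0, 0, 0], [0.66, 0, 0, -1, 0, 0, 0]]

```text
time: 8.37
tool_pos: [0.6013, 0.0332, 0.3176]
ee_rot: [-3.14, -0.0, 1.571]
wrist_force: [-0.4, -0.3, -0.8]
width: 0.0622
```

```bash
python3 - <<'E'
from h import *
print(robot.get_obs()['width'],robot.get_obs()['tool_pos'])
p,d=robot.snapshot('side');cv2.imwrite('pics/s3.png',p[:,:,::-1])
E
```

```text
0.06221082719328964 [0.60132188 0.03317104 0.31757199]
```

View pics/s3.png

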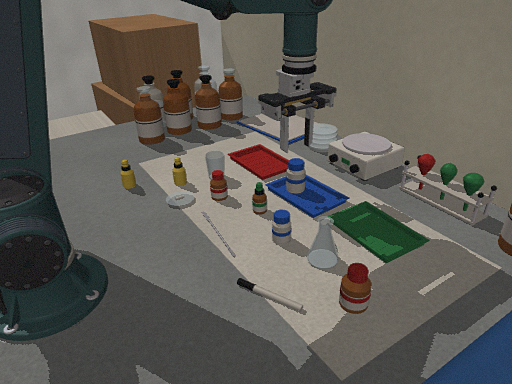

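Alkali_large stands upright in the blue tray at (296,178). Next is alkali_small.

Call:
move_arm:
  increments:
    - [[0.9, -0.25, -0.25, 0, 0, 0, 0], [0.9, -0.5, -0.5, 0, 0, 0, 0], [0.9, -0.75, -0.75, 0, 0, 0, 0], [0.9, -1, -1, 0, 0, 0, 0]]

```text
time: 8.75
tool_pos: [0.5004, -0.0675, 0.317]
ee_rot: [3.141, 0.0, 1.572]
wrist_force: [-0.2, -0.7, -0.3]
width: 0.0837
```

Call:
move_arm:
  increments:
    - [[0.9, -0.25, -0.27, 0, 0, 0, 0], [0.9, -0.48, -0.54, 0, 0, 0, 0], [0.9, -0.48, -0.54, 0, 0, 0, 0], [0.9, -0.48, -0.54, 0, 0, 0, 0]]

```text
time: 9.08
tool_pos: [0.4467, -0.1157, 0.3173]
ee_rot: [3.14, -0.0, 1.568]
wrist_force: [0.6, -0.1, -0.6]
width: 0.0849
```

Call:
move_arm:
  increments:
    - [[0.9, 0, 0, 0.25, 0, 0, 0], [0.9, 0, 0, 0.5, 0, 0, 0], [0.9, 0, 0, 0.75, 0, 0, 0], [0.9, 0, 0, 0.9, 0, 0, 0], [0.9, 0, 0, 1, 0, 0, 0], [0.9, 0, 0, 1, 0, 0, 0]]

```text
time: 9.58
tool_pos: [0.4475, -0.1139, 0.2147]
ee_rot: [-3.137, -0.002, 1.572]
wrist_force: [-0.2, 0.2, -0.5]
width: 0.0844
```

Call:
move_arm:
  increments:
    - [[0.9, 0, 0, 0.05, 0, 0, 0], [0.4, 0, 0, 0.05, 0, 0, 0], [0, 0, 0, 0.05, 0, 0, 0], [0, 0, 0, 0.05, 0, 0, 0], [0, 0, 0, 0.05, 0, 0, 0], [0, 0, 0, 0.05, 0, 0, 0], [0, 0, 0, 0.05, 0, 0, 0], [0, 0, 0, 0.05, 0, 0, 0]]

```text
time: 10.25
tool_pos: [0.4476, -0.1149, 0.2124]
ee_rot: [3.141, 0.0, 1.571]
wrist_force: [-2.4, 0.4, 0.6]
width: 0.0412
```

Call:
move_arm:
  increments:
    - [[0, 0, 0, 0, 0, 0, 0], [0, 0, 0, 0, 0, 0, 0], [0, 0, 0, 0, 0, 0, 0], [0, 0, 0, 0, 0, 0, 0], [0, 0, 0, 0, 0, 0, 0]]

```text
time: 10.67
tool_pos: [0.4476, -0.1149, 0.2124]
ee_rot: [-3.142, 0.0, 1.571]
wrist_force: [-1.0, -0.3, 3.4]
width: 0.0393
```

Call:
move_arm:
  increments:
    - [[0, 0, 0, -0.05, 0, 0, 0], [0, 0, 0, -0.15, 0, 0, 0], [0, 0, 0, -0.3, 0, 0, 0], [0, 0, 0, -0.45, 0, 0, 0], [0, 0, 0, -0.6, 0, 0, 0], [0, 0, 0, -0.75, 0, 0, 0], [0, 0, 0, -0.9, 0, 0, 0], [0, 0, 0, -1, 0, 0, 0]]

```text
time: 11.33
tool_pos: [0.4478, -0.1149, 0.3145]
ee_rot: [3.139, 0.001, 1.571]
wrist_force: [0.5, -0.3, -1.5]
width: 0.0397
```

```bash
python3 - <<'E'
from h import *
print(robot.get_obs()['width'],robot.get_obs()['tool_pos'])
p,d=robot.snapshot('side');cv2.imwrite('pics/s4.png',p[:,:,::-1])
E
```

```text
0.03966651446997686 [ 0.44784654 -0.11493015  0.31447456]
```

View pics/s4.png

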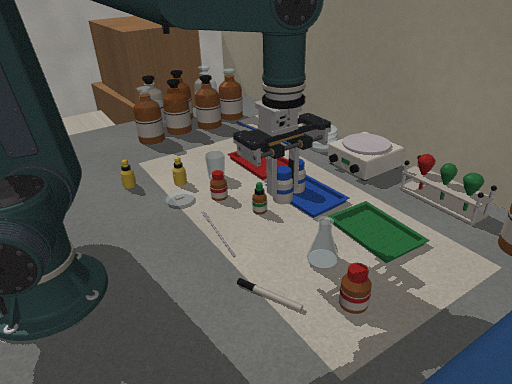

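Alkali_small is held at (282,185), width 39.7 mm. Now carrying it to the other end of the blue tray.

Call:
move_arm:
  increments:
    - [[0, 0.05, 0.12, 0, 0, 0, 0], [0, 0.13, 0.3, 0, 0, 0, 0], [0, 0.22, 0.52, 0, 0, 0, 0], [0, 0.32, 0.76, 0, 0, 0, 0], [0, 0.42, 1, 0, 0, 0, 0]]

```text
time: 11.8
tool_pos: [0.5489, -0.0719, 0.3106]
ee_rot: [-3.14, -0.001, 1.571]
wrist_force: [-0.4, -0.2, -0.6]
width: 0.0397
```

Call:
move_arm:
  increments:
    - [[0, 0.1, 0.22, 0, 0, 0, 0], [0, 0.2, 0.4, 0, 0, 0, 0], [0, 0.27, 0.54, 0, 0, 0, 0], [0, 0.27, 0.58, 0, 0, 0, 0], [0, 0.27, 0.58, 0, 0, 0, 0], [0, 0.27, 0.58, 0, 0, 0, 0]]

```text
time: 12.3
tool_pos: [0.6054, -0.0458, 0.3109]
ee_rot: [-3.139, -0.0, 1.571]
wrist_force: [-0.4, -0.5, -0.7]
width: 0.0397
```

Call:
move_arm:
  increments:
    - [[0, 0, 0, 0.15, 0, 0, 0], [0, 0, 0, 0.3, 0, 0, 0], [0, 0, 0, 0.45, 0, 0, 0], [0, 0, 0, 0.6, 0, 0, 0], [0, 0, 0, 0.75, 0, 0, 0], [0, 0, 0, 0.85, 0, 0, 0], [0, 0, 0, 0.9, 0, 0, 0], [0, 0, 0, 0.92, 0, 0, 0]]

```text
time: 12.97
tool_pos: [0.6049, -0.0461, 0.2192]
ee_rot: [-3.14, -0.0, 1.57]
wrist_force: [0.3, 0.5, -0.7]
width: 0.0397
```

Call:
move_arm:
  increments:
    - [[0, 0, 0, 0.01, 0, 0, 0], [0, 0, 0, 0.02, 0, 0, 0], [0, 0, 0, 0.03, 0, 0, 0], [0, 0, 0, 0.035, 0, 0, 0], [0, 0, 0, 0.035, 0, 0, 0], [0, 0, 0, 0.035, 0, 0, 0]]

```text
time: 13.47
tool_pos: [0.6057, -0.0458, 0.217]
ee_rot: [3.141, 0.0, 1.571]
wrist_force: [-0.8, 0.6, -1.5]
width: 0.0396
```

```bash
python3 - <<'E'
from h import *
print(robot.get_obs()['width'],robot.get_obs()['tool_pos'])
p,d=robot.snapshot('side');cv2.imwrite('pics/s5.png',p[:,:,::-1])
E
```

```text
0.039604215787931656 [ 0.60568016 -0.04581768  0.2170227 ]
```

View pics/s5.png

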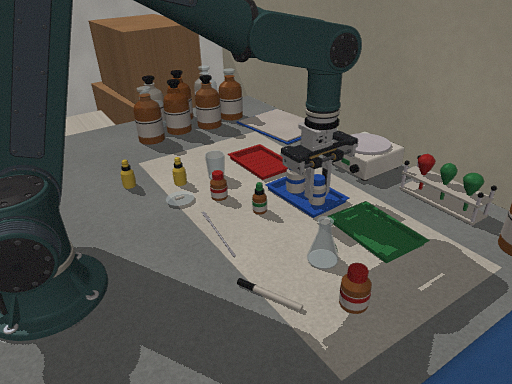

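Alkali_small is in the blue tray at (319,190) and upright. I'll release it and fetch the indicator.

Call:
move_arm:
  increments:
    - [[0.6, 0, 0, 0, 0, 0, 0], [0.6, 0, 0, 0, 0, 0, 0], [0.6, 0, 0, 0, 0, 0, 0], [0.6, 0, 0, 0, 0, 0, 0], [0.6, 0, 0, 0, 0, 0, 0]]

```text
time: 13.93
tool_pos: [0.6056, -0.0458, 0.2168]
ee_rot: [3.141, -0.0, 1.571]
wrist_force: [-0.7, 0.6, 0.7]
width: 0.0566
```

Call:
move_arm:
  increments:
    - [[0.6, 0, 0, -0.15, 0, 0, 0], [0.6, 0, 0, -0.3, 0, 0, 0], [0.6, 0, 0, -0.5, 0, 0, 0], [0.6, 0, 0, -0.75, 0, 0, 0], [0.6, 0, 0, -1, 0, 0, 0], [0.6, 0, 0, -1, 0, 0, 0]]

```text
time: 14.43
tool_pos: [0.6067, -0.046, 0.3234]
ee_rot: [3.13, 0.002, 1.571]
wrist_force: [0.9, 0.1, 0.3]
width: 0.0563
```

Call:
move_arm:
  increments:
    - [[0.8, 0.12, -0.3, 0, 0, 0, 0], [0.8, 0.24, -0.6, 0, 0, 0, 0], [0.8, 0.36, -0.9, 0, 0, 0, 0], [0.8, 0.4, -1, 0, 0, 0, 0]]

```text
time: 14.77
tool_pos: [0.5025, -0.0046, 0.3153]
ee_rot: [-3.138, -0.001, 1.572]
wrist_force: [0.7, -0.5, 0.7]
width: 0.0751
```

Call:
move_arm:
  increments:
    - [[0.8, 0.11, -0.2, 0, 0, 0, 0], [0.8, 0.11, -0.34, 0, 0, 0, 0], [0.8, 0.11, -0.34, 0, 0, 0, 0], [0.8, 0.11, -0.34, 0, 0, 0, 0]]

```text
time: 15.1
tool_pos: [0.4717, 0.0051, 0.3166]
ee_rot: [3.14, 0.0, 1.571]
wrist_force: [0.5, -0.2, 0.1]
width: 0.0751
```

Call:
move_arm:
  increments:
    - [[0.8, 0, 0, 0.25, 0, 0, 0], [0.8, 0, 0, 0.5, 0, 0, 0], [0.8, 0, 0, 0.75, 0, 0, 0], [0.8, 0, 0, 0.9, 0, 0, 0], [0.8, 0, 0, 1, 0, 0, 0], [0.8, 0, 0, 1, 0, 0, 0]]

```text
time: 15.6
tool_pos: [0.4715, 0.0049, 0.214]
ee_rot: [-3.137, -0.001, 1.571]
wrist_force: [-0.8, -0.2, -0.1]
width: 0.0753
```

```bash
python3 - <<'E'
from h import *
print(robot.get_obs()['width'],robot.get_obs()['tool_pos'])
p,d=robot.snapshot('side');cv2.imwrite('pics/s6.png',p[:,:,::-1])
E
```

```text
0.07527791374750868 [0.47146848 0.0048864  0.21397477]
```

View pics/s6.png

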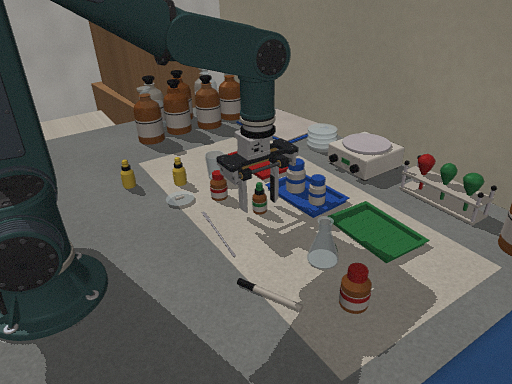

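The fingers straddle the green-teated indicator at (259,200). Closing on it.

Call:
move_arm:
  increments:
    - [[0.8, 0, 0, 0.08, 0, 0, 0], [0.4, 0, 0, 0.08, 0, 0, 0], [0, 0, 0, 0.08, 0, 0, 0], [0, 0, 0, 0.08, 0, 0, 0], [0, 0, 0, 0.08, 0, 0, 0], [0, 0, 0, 0.08, 0, 0, 0], [0, 0, 0, 0.08, 0, 0, 0], [0, 0, 0, 0.08, 0, 0, 0]]

```text
time: 16.32
tool_pos: [0.4716, 0.0051, 0.209]
ee_rot: [3.141, -0.0, 1.571]
wrist_force: [-0.8, -1.2, 0.8]
width: 0.0332
```

Call:
move_arm:
  increments:
    - [[0, 0, 0, 0, 0, 0, 0], [0, 0, 0, 0, 0, 0, 0], [0, 0, 0, 0, 0, 0, 0], [0, 0, 0, 0, 0, 0, 0], [0, 0, 0, 0, 0, 0, 0]]

```text
time: 16.73
tool_pos: [0.4717, 0.0052, 0.2089]
ee_rot: [3.141, -0.0, 1.571]
wrist_force: [-0.4, 0.3, 1.7]
width: 0.0334
```

Call:
move_arm:
  increments:
    - [[0, 0, 0, -0.05, 0, 0, 0], [0, 0, 0, -0.15, 0, 0, 0], [0, 0, 0, -0.3, 0, 0, 0], [0, 0, 0, -0.45, 0, 0, 0], [0, 0, 0, -0.6, 0, 0, 0], [0, 0, 0, -0.75, 0, 0, 0], [0, 0, 0, -0.9, 0, 0, 0], [0, 0, 0, -1, 0, 0, 0]]

```text
time: 17.4
tool_pos: [0.4717, 0.0051, 0.311]
ee_rot: [3.139, 0.0, 1.571]
wrist_force: [0.5, 0.5, -0.7]
width: 0.0334
```

```bash
python3 - <<'E'
from h import *
print(robot.get_obs()['width'],robot.get_obs()['tool_pos'])
p,d=robot.snapshot('side');cv2.imwrite('pics/s7.png',p[:,:,::-1])
E
```

```text
0.033364552327844424 [0.47173025 0.0051013  0.31098231]
```

View pics/s7.png

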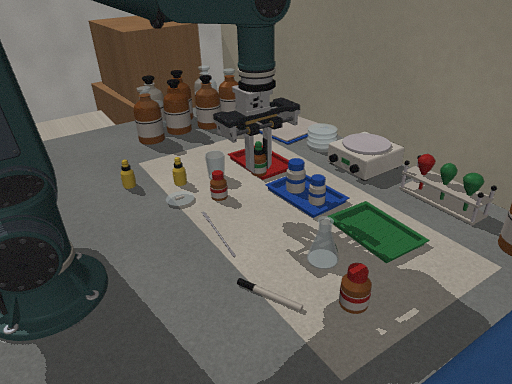

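The indicator is held at (260,158), width 33.4 mm. Carrying it to the green tray.

Call:
move_arm:
  increments:
    - [[0, -0.1, 0.06, 0, 0, 0, 0], [0, -0.25, 0.17, 0, 0, 0, 0], [0, -0.42, 0.29, 0, 0, 0, 0], [0, -0.58, 0.4, 0, 0, 0, 0], [0, -0.73, 0.5, 0, 0, 0, 0]]

```text
time: 17.87
tool_pos: [0.5221, -0.0694, 0.3071]
ee_rot: [-3.139, -0.0, 1.571]
wrist_force: [-0.3, -0.6, 0.5]
width: 0.0332
```

Call:
move_arm:
  increments:
    - [[0, -0.18, 0.12, 0, 0, 0, 0], [0, -0.36, 0.25, 0, 0, 0, 0], [0, -0.55, 0.37, 0, 0, 0, 0], [0, -0.73, 0.5, 0, 0, 0, 0]]

```text
time: 18.2
tool_pos: [0.5719, -0.1426, 0.3068]
ee_rot: [-3.139, -0.001, 1.571]
wrist_force: [-0.3, -0.7, -0.1]
width: 0.0334
```

Call:
move_arm:
  increments:
    - [[0, -0.18, 0.12, 0, 0, 0, 0], [0, -0.36, 0.25, 0, 0, 0, 0], [0, -0.52, 0.37, 0, 0, 0, 0], [0, -0.66, 0.45, 0, 0, 0, 0], [0, -0.73, 0.5, 0, 0, 0, 0], [0, -0.73, 0.5, 0, 0, 0, 0], [0, -0.73, 0.5, 0, 0, 0, 0]]

```text
time: 18.78
tool_pos: [0.6214, -0.2142, 0.3073]
ee_rot: [-3.139, -0.001, 1.57]
wrist_force: [-0.8, -0.1, 0.4]
width: 0.0332
```

Call:
move_arm:
  increments:
    - [[0, 0, 0, 0.15, 0, 0, 0], [0, 0, 0, 0.3, 0, 0, 0], [0, 0, 0, 0.45, 0, 0, 0], [0, 0, 0, 0.6, 0, 0, 0], [0, 0, 0, 0.75, 0, 0, 0], [0, 0, 0, 0.85, 0, 0, 0], [0, 0, 0, 0.9, 0, 0, 0], [0, 0, 0, 0.92, 0, 0, 0]]

```text
time: 19.45
tool_pos: [0.6212, -0.2131, 0.2156]
ee_rot: [-3.14, -0.001, 1.572]
wrist_force: [0.2, 0.5, -0.6]
width: 0.0331
```

Call:
move_arm:
  increments:
    - [[0, 0, 0, 0.01, 0, 0, 0], [0, 0, 0, 0.02, 0, 0, 0], [0, 0, 0, 0.03, 0, 0, 0], [0, 0, 0, 0.035, 0, 0, 0], [0, 0, 0, 0.035, 0, 0, 0], [0, 0, 0, 0.035, 0, 0, 0]]

```text
time: 19.95
tool_pos: [0.6217, -0.2139, 0.2135]
ee_rot: [3.141, 0.0, 1.571]
wrist_force: [0.1, -0.4, -0.8]
width: 0.0337
```

```bash
python3 - <<'E'
from h import *
print(robot.get_obs()['width'],robot.get_obs()['tool_pos'])
p,d=robot.snapshot('side');cv2.imwrite('pics/s8.png',p[:,:,::-1])
E
```

```text
0.0336544520252947 [ 0.62171067 -0.21388606  0.21353514]
```

View pics/s8.png

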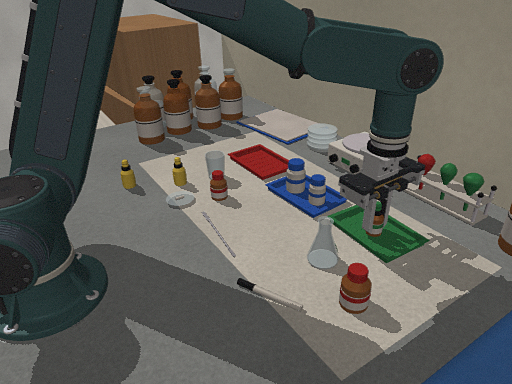

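The indicator stands in the green tray at (376,222). Releasing it and moving on to acid_large.

Call:
move_arm:
  increments:
    - [[0.6, 0, 0, 0, 0, 0, 0], [0.6, 0, 0, 0, 0, 0, 0], [0.6, 0, 0, 0, 0, 0, 0], [0.6, 0, 0, 0, 0, 0, 0], [0.6, 0, 0, 0, 0, 0, 0]]

```text
time: 20.42
tool_pos: [0.6216, -0.2139, 0.2132]
ee_rot: [3.141, -0.0, 1.571]
wrist_force: [0.3, -0.1, -0.1]
width: 0.0561
```

Call:
move_arm:
  increments:
    - [[0.6, 0, 0, -0.15, 0, 0, 0], [0.6, 0, 0, -0.3, 0, 0, 0], [0.6, 0, 0, -0.5, 0, 0, 0], [0.6, 0, 0, -0.75, 0, 0, 0], [0.6, 0, 0, -1, 0, 0, 0], [0.6, 0, 0, -1, 0, 0, 0]]

```text
time: 20.92
tool_pos: [0.6226, -0.2142, 0.3202]
ee_rot: [3.131, 0.005, 1.571]
wrist_force: [0.5, -0.2, 1.5]
width: 0.0567
```

Call:
move_arm:
  increments:
    - [[1, -0.16, -0.25, 0, 0, 0, 0], [1, -0.33, -0.5, 0, 0, 0, 0], [1, -0.5, -0.75, 0, 0, 0, 0], [1, -0.66, -1, 0, 0, 0, 0]]

```text
time: 21.25
tool_pos: [0.5205, -0.2802, 0.312]
ee_rot: [-3.141, -0.001, 1.572]
wrist_force: [0.2, -0.8, 1.0]
width: 0.0794
```

Call:
move_arm:
  increments:
    - [[1, -0.2, -0.28, 0, 0, 0, 0], [1, -0.4, -0.55, 0, 0, 0, 0], [1, -0.53, -0.8, 0, 0, 0, 0], [1, -0.53, -0.8, 0, 0, 0, 0], [1, -0.53, -0.8, 0, 0, 0, 0]]

```text
time: 21.67
tool_pos: [0.4406, -0.3334, 0.3125]
ee_rot: [-3.141, -0.001, 1.568]
wrist_force: [0.8, 0.6, -0.3]
width: 0.0945
```

```bash
python3 - <<'E'
from h import *
print(robot.get_obs()['width'],robot.get_obs()['tool_pos'])
p,d=robot.snapshot('side');cv2.imwrite('pics/s9.png',p[:,:,::-1])
E
```

```text
0.09450208132042288 [ 0.44058342 -0.33343938  0.31246878]
```

View pics/s9.png

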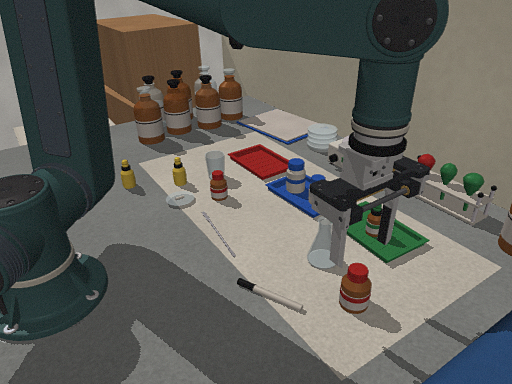

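The indicator stands upright in the green tray at (374,222). Acid_large sits below the jaws at (356,288), so I'll descend, grip and lift high enough to clear the flask.

Call:
move_arm:
  increments:
    - [[1, 0, 0, 0.25, 0, 0, 0], [1, 0, 0, 0.5, 0, 0, 0], [1, 0, 0, 0.75, 0, 0, 0], [1, 0, 0, 0.9, 0, 0, 0], [1, 0, 0, 1, 0, 0, 0], [1, 0, 0, 1, 0, 0, 0], [1, 0, 0, 1, 0, 0, 0]]

```text
time: 22.3
tool_pos: [0.4424, -0.3324, 0.2129]
ee_rot: [-3.141, -0.001, 1.572]
wrist_force: [0.3, -0.2, 0.2]
width: 0.0939
```

Call:
move_arm:
  increments:
    - [[0.4, 0, 0, 0, 0, 0, 0], [0, 0, 0, 0, 0, 0, 0], [0, 0, 0, 0, 0, 0, 0], [0, 0, 0, 0, 0, 0, 0], [0, 0, 0, 0, 0, 0, 0], [0, 0, 0, 0, 0, 0, 0], [0, 0, 0, 0, 0, 0, 0], [0, 0, 0, 0, 0, 0, 0]]

```text
time: 22.97
tool_pos: [0.4416, -0.3329, 0.2133]
ee_rot: [-3.142, 0.0, 1.571]
wrist_force: [0.8, 1.0, 1.6]
width: 0.0495
```

Call:
move_arm:
  increments:
    - [[0, 0, 0, 0, 0, 0, 0], [0, 0, 0, 0, 0, 0, 0], [0, 0, 0, 0, 0, 0, 0], [0, 0, 0, 0, 0, 0, 0], [0, 0, 0, 0, 0, 0, 0]]

```text
time: 23.38
tool_pos: [0.4416, -0.3329, 0.2133]
ee_rot: [-3.141, 0.0, 1.571]
wrist_force: [-1.9, 1.2, 3.2]
width: 0.0497
```

Call:
move_arm:
  increments:
    - [[0, 0, 0, -0.05, 0, 0, 0], [0, 0, 0, -0.15, 0, 0, 0], [0, 0, 0, -0.3, 0, 0, 0], [0, 0, 0, -0.45, 0, 0, 0], [0, 0, 0, -0.6, 0, 0, 0], [0, 0, 0, -0.75, 0, 0, 0], [0, 0, 0, -0.9, 0, 0, 0], [0, 0, 0, -1, 0, 0, 0]]

```text
time: 24.05
tool_pos: [0.4419, -0.3329, 0.3155]
ee_rot: [3.139, 0.002, 1.571]
wrist_force: [0.4, 0.1, -1.3]
width: 0.0498
```

Call:
move_arm:
  increments:
    - [[0, 0, 0, -0.1, 0, 0, 0], [0, 0, 0, -0.25, 0, 0, 0], [0, 0, 0, -0.4, 0, 0, 0], [0, 0, 0, -0.4, 0, 0, 0], [0, 0, 0, -0.4, 0, 0, 0]]

```text
time: 24.47
tool_pos: [0.4418, -0.3329, 0.3539]
ee_rot: [3.14, 0.001, 1.571]
wrist_force: [-0.7, 0.1, -1.7]
width: 0.0497
```

```bash
python3 - <<'E'
from h import *
print(robot.get_obs()['width'],robot.get_obs()['tool_pos'])
p,d=robot.snapshot('side');cv2.imwrite('pics/s10.png',p[:,:,::-1])
E
```

```text
0.04973573819987015 [ 0.44175743 -0.33294399  0.35385286]
```

View pics/s10.png

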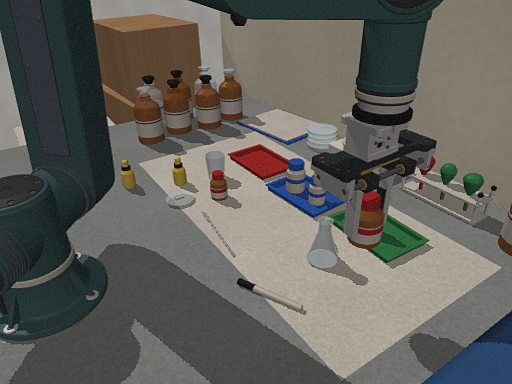

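Acid_large is held at (367,220), width 49.7 mm. Carrying it to the red tray.

Call:
move_arm:
  increments:
    - [[0, 0.12, 0.03, 0, 0, 0, 0], [0, 0.3, 0.09, 0, 0, 0, 0], [0, 0.52, 0.15, 0, 0, 0, 0], [0, 0.75, 0.22, 0, 0, 0, 0], [0, 0.97, 0.28, 0, 0, 0, 0]]

```text
time: 24.93
tool_pos: [0.4697, -0.234, 0.3515]
ee_rot: [-3.139, -0.002, 1.571]
wrist_force: [0.6, 0.3, -0.5]
width: 0.0493
```

Call:
move_arm:
  increments:
    - [[0, 0.24, 0.07, 0, 0, 0, 0], [0, 0.48, 0.14, 0, 0, 0, 0], [0, 0.73, 0.21, 0, 0, 0, 0], [0, 0.97, 0.28, 0, 0, 0, 0]]

```text
time: 25.27
tool_pos: [0.4974, -0.1366, 0.3516]
ee_rot: [-3.139, -0.002, 1.571]
wrist_force: [0.0, 0.1, -0.9]
width: 0.0498
```

Call:
move_arm:
  increments:
    - [[0, 0.24, 0.07, 0, 0, 0, 0], [0, 0.48, 0.14, 0, 0, 0, 0], [0, 0.73, 0.21, 0, 0, 0, 0], [0, 0.97, 0.28, 0, 0, 0, 0]]

```text
time: 25.6
tool_pos: [0.5252, -0.0396, 0.3516]
ee_rot: [-3.139, -0.001, 1.572]
wrist_force: [0.4, 0.1, -0.9]
width: 0.0496
```

Call:
move_arm:
  increments:
    - [[0, 0.24, 0.07, 0, 0, 0, 0], [0, 0.48, 0.14, 0, 0, 0, 0], [0, 0.73, 0.21, 0, 0, 0, 0], [0, 0.97, 0.28, 0, 0, 0, 0]]

```text
time: 25.93
tool_pos: [0.553, 0.0573, 0.3516]
ee_rot: [-3.139, -0.001, 1.572]
wrist_force: [-0.2, 0.1, -0.6]
width: 0.0497
```

Call:
move_arm:
  increments:
    - [[0, 0.24, 0.07, 0, 0, 0, 0], [0, 0.48, 0.14, 0, 0, 0, 0], [0, 0.73, 0.21, 0, 0, 0, 0], [0, 0.97, 0.28, 0, 0, 0, 0]]

```text
time: 26.27
tool_pos: [0.581, 0.1543, 0.3515]
ee_rot: [-3.138, -0.0, 1.572]
wrist_force: [0.2, 0.2, -1.0]
width: 0.0492
```

Call:
move_arm:
  increments:
    - [[0, 0.24, 0.07, 0, 0, 0, 0], [0, 0.48, 0.14, 0, 0, 0, 0], [0, 0.7, 0.21, 0, 0, 0, 0], [0, 0.88, 0.26, 0, 0, 0, 0], [0, 0.97, 0.29, 0, 0, 0, 0], [0, 0.97, 0.29, 0, 0, 0, 0], [0, 0.97, 0.29, 0, 0, 0, 0]]

```text
time: 26.85
tool_pos: [0.6101, 0.2494, 0.352]
ee_rot: [-3.139, 0.001, 1.572]
wrist_force: [-0.2, -0.5, -0.7]
width: 0.0497
```

```bash
python3 - <<'E'
from h import *
print(robot.get_obs()['width'],robot.get_obs()['tool_pos'])
p,d=robot.snapshot('side');cv2.imwrite('pics/s11.png',p[:,:,::-1])
E
```

```text
0.04966675914616326 [0.61009373 0.24940825 0.35203593]
```

View pics/s11.png

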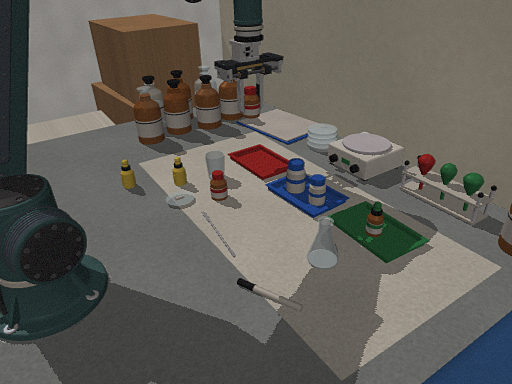

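Acid_large is over the red tray, with the measured TCP at (0.610, 0.249). Lowering it 135 mm.

Call:
move_arm:
  increments:
    - [[0, 0, 0, 0.1, 0, 0, 0], [0, 0, 0, 0.25, 0, 0, 0], [0, 0, 0, 0.4, 0, 0, 0], [0, 0, 0, 0.55, 0, 0, 0], [0, 0, 0, 0.7, 0, 0, 0]]

```text
time: 27.32
tool_pos: [0.6102, 0.2478, 0.282]
ee_rot: [-3.141, 0.0, 1.569]
wrist_force: [0.1, 0.5, -1.3]
width: 0.0498
```

Call:
move_arm:
  increments:
    - [[0, 0, 0, 0.15, 0, 0, 0], [0, 0, 0, 0.3, 0, 0, 0], [0, 0, 0, 0.42, 0, 0, 0], [0, 0, 0, 0.52, 0, 0, 0], [0, 0, 0, 0.58, 0, 0, 0], [0, 0, 0, 0.61, 0, 0, 0], [0, 0, 0, 0.62, 0, 0, 0]]

```text
time: 27.9
tool_pos: [0.6105, 0.249, 0.2208]
ee_rot: [-3.141, 0.0, 1.571]
wrist_force: [0.0, 0.3, -1.9]
width: 0.0498
```

Call:
move_arm:
  increments:
    - [[0, 0, 0, 0.01, 0, 0, 0], [0, 0, 0, 0.02, 0, 0, 0], [0, 0, 0, 0.03, 0, 0, 0], [0, 0, 0, 0.035, 0, 0, 0], [0, 0, 0, 0.035, 0, 0, 0], [0, 0, 0, 0.035, 0, 0, 0]]

```text
time: 28.4
tool_pos: [0.6105, 0.2493, 0.2179]
ee_rot: [3.141, -0.0, 1.571]
wrist_force: [0.6, 0.5, -0.9]
width: 0.0499
```

```bash
python3 - <<'E'
from h import *
print(robot.get_obs()['width'],robot.get_obs()['tool_pos'])
p,d=robot.snapshot('side');cv2.imwrite('pics/s12.png',p[:,:,::-1])
E
```

```text
0.04993929368477942 [0.61052231 0.24926009 0.21789568]
```

View pics/s12.png

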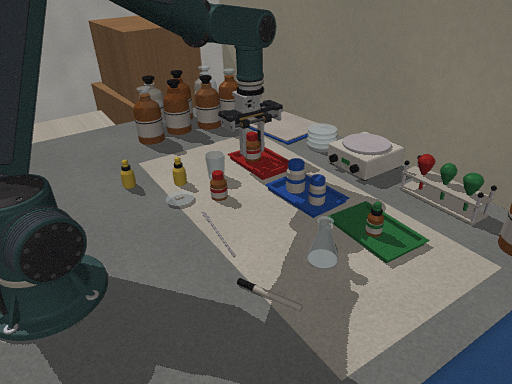

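Acid_large is down in the red tray at (253,148). Releasing it and going to acid_small at (219,187).

Call:
move_arm:
  increments:
    - [[0.68, 0, 0, 0, 0, 0, 0], [0.68, 0, 0, 0, 0, 0, 0], [0.68, 0, 0, 0, 0, 0, 0], [0.68, 0, 0, 0, 0, 0, 0], [0.68, 0, 0, 0, 0, 0, 0]]

```text
time: 28.87
tool_pos: [0.6106, 0.2492, 0.2179]
ee_rot: [3.141, -0.0, 1.571]
wrist_force: [0.6, -0.2, 0.4]
width: 0.0642
```

Call:
move_arm:
  increments:
    - [[0.68, 0, 0, -0.15, 0, 0, 0], [0.68, 0, 0, -0.3, 0, 0, 0], [0.68, 0, 0, -0.5, 0, 0, 0], [0.68, 0, 0, -0.75, 0, 0, 0], [0.68, 0, 0, -1, 0, 0, 0], [0.68, 0, 0, -1, 0, 0, 0]]

```text
time: 29.37
tool_pos: [0.6115, 0.2495, 0.3249]
ee_rot: [3.13, -0.004, 1.571]
wrist_force: [0.2, 0.4, 1.9]
width: 0.0644
```

Call:
move_arm:
  increments:
    - [[0.9, -0.18, -0.25, 0, 0, 0, 0], [0.9, -0.35, -0.5, 0, 0, 0, 0], [0.9, -0.53, -0.75, 0, 0, 0, 0], [0.9, -0.7, -1, 0, 0, 0, 0]]

```text
time: 29.7
tool_pos: [0.5092, 0.1784, 0.3164]
ee_rot: [-3.14, 0.0, 1.571]
wrist_force: [-0.3, -0.9, 0.6]
width: 0.0843
```

Call:
move_arm:
  increments:
    - [[0.9, -0.2, -0.28, 0, 0, 0, 0], [0.9, -0.4, -0.57, 0, 0, 0, 0], [0.9, -0.6, -0.86, 0, 0, 0, 0], [0.9, -0.6, -0.86, 0, 0, 0, 0], [0.9, -0.6, -0.86, 0, 0, 0, 0]]

```text
time: 30.12
tool_pos: [0.4232, 0.1185, 0.317]
ee_rot: [-3.142, -0.0, 1.57]
wrist_force: [0.6, -0.2, 0.1]
width: 0.0846
```

```bash
python3 - <<'E'
from h import *
print(robot.get_obs()['width'],robot.get_obs()['tool_pos'])
p,d=robot.snapshot('side');cv2.imwrite('pics/s13.png',p[:,:,::-1])
E
```

```text
0.08456286057365388 [0.42321729 0.11849445 0.31700457]
```

View pics/s13.png

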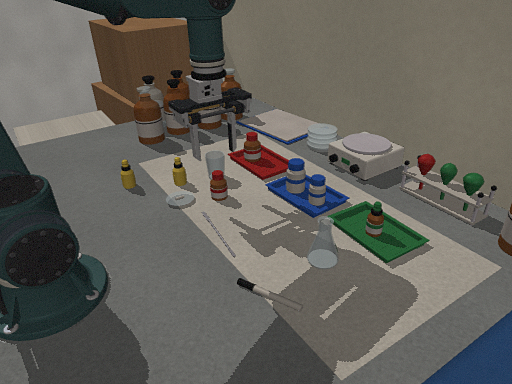

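Acid_large stands upright in the red tray at (252,150). Acid_small is below the jaws, so I'll descend and grip.

Call:
move_arm:
  increments:
    - [[0.9, 0, 0, 0.25, 0, 0, 0], [0.9, 0, 0, 0.5, 0, 0, 0], [0.9, 0, 0, 0.75, 0, 0, 0], [0.9, 0, 0, 0.9, 0, 0, 0], [0.9, 0, 0, 1, 0, 0, 0], [0.9, 0, 0, 1, 0, 0, 0], [0.9, 0, 0, 1, 0, 0, 0]]

```text
time: 30.75
tool_pos: [0.4253, 0.1195, 0.2176]
ee_rot: [-3.141, -0.0, 1.571]
wrist_force: [0.8, 0.1, 0.1]
width: 0.085
```

Call:
move_arm:
  increments:
    - [[0.9, 0, 0, 0.05, 0, 0, 0], [0.4, 0, 0, 0.05, 0, 0, 0], [0, 0, 0, 0.05, 0, 0, 0], [0, 0, 0, 0.05, 0, 0, 0], [0, 0, 0, 0.05, 0, 0, 0], [0, 0, 0, 0.05, 0, 0, 0], [0, 0, 0, 0.05, 0, 0, 0], [0, 0, 0, 0.05, 0, 0, 0]]

```text
time: 31.42
tool_pos: [0.4245, 0.1191, 0.2128]
ee_rot: [3.141, -0.0, 1.571]
wrist_force: [0.0, 0.6, 3.0]
width: 0.0414
```

Call:
move_arm:
  increments:
    - [[0, 0, 0, 0, 0, 0, 0], [0, 0, 0, 0, 0, 0, 0], [0, 0, 0, 0, 0, 0, 0], [0, 0, 0, 0, 0, 0, 0], [0, 0, 0, 0, 0, 0, 0]]

```text
time: 31.83
tool_pos: [0.4246, 0.1191, 0.2128]
ee_rot: [3.141, -0.0, 1.571]
wrist_force: [0.2, 0.2, 1.3]
width: 0.0413
```

Call:
move_arm:
  increments:
    - [[0, 0, 0, -0.05, 0, 0, 0], [0, 0, 0, -0.15, 0, 0, 0], [0, 0, 0, -0.3, 0, 0, 0], [0, 0, 0, -0.45, 0, 0, 0], [0, 0, 0, -0.6, 0, 0, 0], [0, 0, 0, -0.75, 0, 0, 0], [0, 0, 0, -0.9, 0, 0, 0], [0, 0, 0, -1, 0, 0, 0]]

```text
time: 32.5
tool_pos: [0.4247, 0.1192, 0.3149]
ee_rot: [3.139, -0.001, 1.571]
wrist_force: [0.6, 1.5, -1.9]
width: 0.0411
```

```bash
python3 - <<'E'
from h import *
print(robot.get_obs()['width'],robot.get_obs()['tool_pos'])
p,d=robot.snapshot('side');cv2.imwrite('pics/s14.png',p[:,:,::-1])
E
```

```text
0.041101350419521905 [0.42472378 0.11916367 0.31492076]
```

View pics/s14.png

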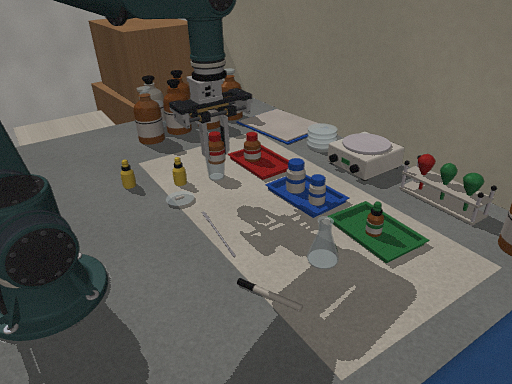

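Acid_small is held at (216,152), width 41.1 mm. Carrying it to the near end of the red tray, 75 mm from acid_large.

Call:
move_arm:
  increments:
    - [[0, 0.04, 0.12, 0, 0, 0, 0], [0, 0.09, 0.3, 0, 0, 0, 0], [0, 0.15, 0.52, 0, 0, 0, 0], [0, 0.22, 0.76, 0, 0, 0, 0], [0, 0.29, 1, 0, 0, 0, 0]]

```text
time: 32.97
tool_pos: [0.5253, 0.1484, 0.3122]
ee_rot: [-3.141, 0.0, 1.571]
wrist_force: [-1.1, 0.3, -1.2]
width: 0.0413
```

Call:
move_arm:
  increments:
    - [[0, 0.08, 0.25, 0, 0, 0, 0], [0, 0.15, 0.5, 0, 0, 0, 0], [0, 0.21, 0.72, 0, 0, 0, 0], [0, 0.26, 0.88, 0, 0, 0, 0], [0, 0.26, 0.88, 0, 0, 0, 0], [0, 0.26, 0.88, 0, 0, 0, 0]]

```text
time: 33.47
tool_pos: [0.6127, 0.1742, 0.3113]
ee_rot: [-3.139, 0.0, 1.571]
wrist_force: [-0.7, -0.6, -1.2]
width: 0.0414
```

Call:
move_arm:
  increments:
    - [[0, 0, 0, 0.15, 0, 0, 0], [0, 0, 0, 0.3, 0, 0, 0], [0, 0, 0, 0.45, 0, 0, 0], [0, 0, 0, 0.6, 0, 0, 0], [0, 0, 0, 0.75, 0, 0, 0], [0, 0, 0, 0.85, 0, 0, 0], [0, 0, 0, 0.9, 0, 0, 0], [0, 0, 0, 0.92, 0, 0, 0]]

```text
time: 34.13
tool_pos: [0.6117, 0.174, 0.2197]
ee_rot: [-3.139, 0.0, 1.571]
wrist_force: [0.4, 1.0, -1.5]
width: 0.0416
```

Call:
move_arm:
  increments:
    - [[0, 0, 0, 0.01, 0, 0, 0], [0, 0, 0, 0.02, 0, 0, 0], [0, 0, 0, 0.03, 0, 0, 0], [0, 0, 0, 0.035, 0, 0, 0], [0, 0, 0, 0.035, 0, 0, 0], [0, 0, 0, 0.035, 0, 0, 0]]

```text
time: 34.63
tool_pos: [0.6126, 0.1742, 0.2176]
ee_rot: [3.141, -0.0, 1.571]
wrist_force: [-0.0, 0.1, 0.1]
width: 0.0413
```

Call:
move_arm:
  increments:
    - [[0.6, 0, 0, 0, 0, 0, 0], [0.6, 0, 0, 0, 0, 0, 0], [0.6, 0, 0, 0, 0, 0, 0], [0.6, 0, 0, 0, 0, 0, 0], [0.6, 0, 0, 0, 0, 0, 0]]

```text
time: 35.05
tool_pos: [0.6126, 0.1742, 0.2174]
ee_rot: [3.141, -0.0, 1.571]
wrist_force: [-0.3, 0.1, -0.0]
width: 0.0562
```

Call:
move_arm:
  increments:
    - [[0.6, 0, 0, -0.15, 0, 0, 0], [0.6, 0, 0, -0.3, 0, 0, 0], [0.6, 0, 0, -0.5, 0, 0, 0], [0.6, 0, 0, -0.75, 0, 0, 0], [0.6, 0, 0, -1, 0, 0, 0], [0.6, 0, 0, -1, 0, 0, 0]]

```text
time: 35.55
tool_pos: [0.6136, 0.1744, 0.3242]
ee_rot: [3.13, -0.002, 1.571]
wrist_force: [0.4, 0.3, 1.5]
width: 0.0565
```

Call:
move_arm:
  increments:
    - [[0.6, 0, -0.25, -0.15, 0, 0, 0], [0.6, 0, -0.5, -0.3, 0, 0, 0], [0.6, 0, -0.75, -0.4, 0, 0, 0], [0.6, 0, -1, -0.5, 0, 0, 0]]

```text
time: 35.88
tool_pos: [0.5115, 0.174, 0.3668]
ee_rot: [-3.141, 0.0, 1.571]
wrist_force: [-0.3, 0.3, 0.7]
width: 0.0566
```

Call:
move_arm:
  increments:
    - [[0.6, 0, -0.25, 0, 0, 0, 0], [0.6, 0, -0.5, 0, 0, 0, 0], [0.6, 0, -0.75, 0, 0, 0, 0], [0.6, 0, -1, 0, 0, 0, 0]]

```text
time: 36.22
tool_pos: [0.4112, 0.174, 0.3662]
ee_rot: [-3.141, 0.0, 1.571]
wrist_force: [-0.1, 0.4, -0.1]
width: 0.0563
```

Call:
move_arm:
  increments:
    - [[0.6, 0.25, -0.1, 0, 0, 0, 0], [0.6, 0.5, -0.2, 0, 0, 0, 0], [0.6, 0.75, -0.3, 0, 0, 0, 0], [0.6, 1, -0.4, 0, 0, 0, 0], [0.6, 1, -0.4, 0, 0, 0, 0]]

```text
time: 36.63
tool_pos: [0.3708, 0.2768, 0.3664]
ee_rot: [-3.14, -0.002, 1.576]
wrist_force: [-0.5, -1.2, 0.5]
width: 0.056
```

```bash
python3 - <<'E'
from h import *
print(robot.get_obs()['width'],robot.get_obs()['tool_pos'])
p,d=robot.snapshot('side');cv2.imwrite('pics/s15.png',p[:,:,::-1])
p,d=robot.snapshot('top');cv2.imwrite('pics/t15.png',p[:,:,::-1]);np.savez('top1.npz',p=p,d=d)
W=pts('top',d)
def circ(q):
    A=np.c_[2*q[:,:2],np.ones(len(q))];b=(q[:,:2]**2).sum(1);x=np.linalg.lstsq(A,b,rcond=None)[0]
    return x[:2].round(4)
for n,x,y,h,hb,tx,ty,a in [('aL',.611,.249,.084,.054,.612,.212,.028),('aS',.613,.174,.075,.049,.612,.212,.028),('kL',.601,.031,.084,.058,.603,-.006,.055),('kS',.606,-.046,.072,.049,.603,-.006,.055),('ind',.622,-.214,.082,.046,.622,-.214,.0)]:
    nr=np.hypot(W[...,0]-x,W[...,1]-y)<.035
    q=W[nr&(abs(W[...,2]-h)<.006)&(d>0)];c=q.mean(0)
    b=W[nr&(W[...,2]>.02)&(W[...,2]<hb-.004)&(d>0)]
    v=c[:2]-[tx,ty];print(n,c.round(3),'max',q[:,2].max().round(3),'body',circ(b),'in tray',(v[0]+a*v[1]).round(3),(v[1]-a*v[0]).round(3))
f=np.load('top0.npz');W0=pts('top',f['d'])
for n,x,y in[('flask',.471,-.207),('beaker',.473,.221)]:
    for P,D in((W0,f['d']),(W,d)):
        q=P[(np.hypot(P[...,0]-x,P[...,1]-y)<.045)&(P[...,2]>.02)&(D>0)];print(n,q.mean(0).round(4),len(q))
E
```

```text
0.056009046142124694 [0.37077176 0.27684013 0.36637032]
aL [0.61  0.25  0.083] max 0.088 body [0.6105 0.2507] in tray -0.001 0.038
aS [0.612 0.175 0.074] max 0.078 body [0.6128 0.1759] in tray -0.001 -0.037
kL [0.601 0.034 0.083] max 0.088 body [0.6012 0.0337] in tray -0.0 0.04
kS [ 0.605 -0.044  0.071] max 0.075 body [ 0.6047 -0.0444] in tray 0.0 -0.038
ind [ 0.622 -0.211  0.081] max 0.083 body [ 0.6215 -0.2115] in tray -0.0 0.003
flask [ 0.4707 -0.2069  0.0541] 285
flask [ 0.4708 -0.2076  0.0543] 283
beaker [0.4726 0.2211 0.0505] 212
beaker [0.4651 0.2303 0.133 ] 317
```

View pics/s15.png

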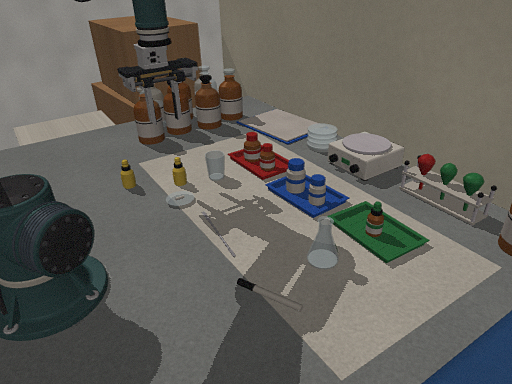

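View pics/t15.png

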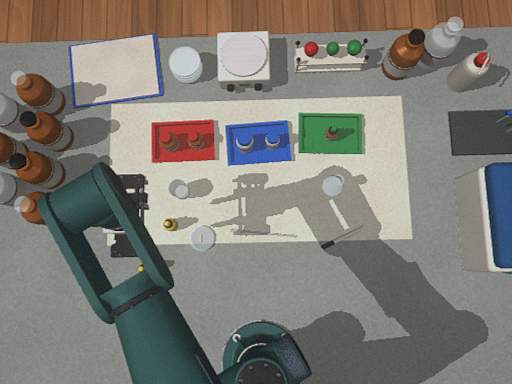

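Both views show all five bottles upright in their trays: red at (252,150) and (267,160), blue at (296,178) and (317,192), green at (376,220). The flask at (323,245) has not moved. The beaker's second depth figure is spoiled by the gripper hanging in the same region, but its pixels are unchanged at (180,189) in the top view and (216,165) in the side view. Handing in.

```bash
python3 -c "
from bench import robot
print(robot.close_job())"
```

```text
the job is handed in; nothing more can be done
None
```

All five bottles are put away and the job is handed in, at about 37 s of the 120 s allowed; the hand-in reports no verdict. Both acids are in the red tray, both alkalis in the blue tray and the green-teated indicator in the green tray. Each was lifted at least 100 mm, set down about as gently as a 1 mm gap allows, and released.

**Bottles:** my last top-view check put every bottle within 1 mm across and 40 mm along of its tray's centre. The limits are 37 mm and 67 mm. The cap heights match bottles standing on the tray floors.

**Glassware:** the flask's measured position changed by less than 1 mm. The beaker's final depth reading was no use because the gripper hung over it. I judged it unmoved from its unchanged place in both pictures.

**Camera disagreement:** the two cameras differed by about 3 to 5 mm in y when I measured the bottles, so I used the average. Every grasp still came out at the expected width.

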